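Roll the kibble bin into its taped bay

ROBOT

A 6-joint arm with a two-finger parallel gripper is mounted at the origin on the work surface. World frame = base frame: x ahead of the robot, y to its left, z up, the work surface at z = 0. Lengths are in m, angles in rad, forces in N, time in s.
With the tool pointing down it reaches from about 0.275 to 0.825 m from the base axis. Payload 4.9 kg.
Tool frame: the origin (TCP) lies midway between the tips of the shut fingers; the grasp point (between the pads) lies 19 mm behind it (bot.grip_point_offset is the distance from the TCP to the grasp point, in m); z points along the fingers, x is the direction in which the jaws open and shut, and the axes are right-handed (so a half turn about z gives the same grasp; the last joint's range is limited). The gripper opens to 85 mm and grips with 20 to 120 N. Pads are 22 mm wide; open, the fingers measure 114 mm over their backs; the gripper's body (76 mm by 85 mm) begins 54 mm behind the grasp point. The pads swing forward as they close: fully open they stand 13 mm farther back than shut.
Start: joints at [1.03, 0.326, -0.193, 1.052, 0, 1.437], TCP at [0.218, 0.505, 0.231] pointing down, gripper open.
Joint ranges: [-2.65, 2.65], [-0.97, 1.79], [-1.3, 1.35], [-1.93, 2.1], [-1.47, 1.37], [-3.14, 3.14]. Speed limits (rad/s): [2.57, 2.57, 3.14, 3.14, 3.14, 3.14].

INTERFACE

Orientations are given as a unit quaternion [w, x, y, z].
In Python, from workcell import sensors, camera, bot gives the robot as it stands. The module is installed in compiled form; this text tells all that it offers.
- The arm moves only by the tool carry_out, never from a script. Its argument "motion" is a list that holds one entry, the list of rows, each a list of 7 numbers: the opening, from 0 (shut) to 1 (fully open), then the shift along the tool's x, y, z in mm, then the turn, a rotation vector about the tool's x, y, z in degrees. In form: [[[claw, x, y, z, ax, ay, az], ...]]. A call has 1 to 10 rows; each row is the pose to reach, as a shift and turn from the pose commanded when the call began, along the tool's axes at that moment; what a row does not reach only later rows make up. A row lasts 1/10 s, in which the tool goes at most 50 mm and 8.59 degrees, less where a joint would pass 70% of its speed; a pose out of reach is approached as far as the arm can. A call with a gripper value outside its range is refused whole. The fingers move at their own pace and stop on an object; the grip force is fixed at half the most. Time passes only in rows, so rows that repeat a pose let the fingers close. It gives the time, the measured TCP pose, the force and the opening at its end, in the units of the state.
- sensors.get_state(): the state, without advancing time (a new reading comes with each control period).
- camera(name): name is "scene" or "top" or "wrist"; returns a dict with "frame" (384x512x3 uint8, red, green, blue), "camera_matrix" (3x3 intrinsics, pixels), "T" (4x4, takes a point from camera to world coordinates). Camera axes: x right, y down, z forward; pixel columns grow to the right and rows downward; lengths in m; the calibration is good to about 2 mm. A picture is of the moment at which its call begins. There is no depth.
- bot.hand_in(): hands the job in, once; it reports no verdict.
The state is a dict: "clock": time; "joints": joint angles; "qvel": joint speeds; "joint_torque": joint torques, N m; "tool_pos": TCP position; "tool_rot": TCP orientation; "wrist_force": force on the tool from outside, world axes, zero at the start; "wrist_torque": the same for the moment, N m; "finger_gap": finger opening in m.
Only numpy, scipy, OpenCV 4.12 (cv2) and the standard library are available. Lean on these libraries where they do the work, as an engineer would, in place of code of your own. Each camera call takes 0.05 s, during which the arm holds its last target.

TASK

The little kibble bin on wheels has been left with its two front castors skewed. Take it by its push handle and push it straight ahead until both front castors have swung round and trail straight, well short of the bay; then steer it front first into the taped bay and leave it standing square and wholly inside the four corner marks, castors still trailing. Roll it on its wheels without lifting or tipping it, and leave the bowls, tins, scoop and tub where they are.

Things in the scene. Friction and masses are not known exactly. Their poses are not given: they have to be found in the camera images.
- bin: White lidded kibble bin, the only thing on wheels (sizes in mm): tub 190 long (its x) x 140 wide (y), flat lid with its top 147 above the table; under 0.9 kg. Origin on the table under the tub's middle; z up; x points forward, away from the push handle; at the start x points within 0.2 rad of world +y, 0.38 to 0.58 m short of the bay. Rolls very easily (under 1 N) and stays where it is left.
- bin_handle (a point): Middle of the handle's straight grip bar: 106 long across the bin (its y), 16 thick (x), 18 high, fixed at x = -103, z = 196 in the bin's frame. A steel post 9 thick at y = +-48 carries each end; between them the bar is free below and on both sides. Its underside stands 40 above the lid, its middle 8 behind the tub's rear wall. Gripped firmly across its thickness, the bin follows and turns with the gripper.
- rear_axle (a point): Point midway between the two fixed rear wheels, at x = -70, z = 15 in the bin's frame (wheels at y = +-50, 30 in diameter). They roll only along the bin's x, so when steered the bin turns about points on this axle line.
- axle_left (a point): Axle centre of the left front castor's wheel (30 in diameter). The castor turns freely round an upright pivot at x = 74, y = 50 of the bin; the axle lies 14 from the pivot: at x = 60, y = 50 when it trails straight. At the start it is turned more than 0.85 rad away from that, either way; it swings round within 50 to 110 mm of straight pushing (more if it points dead ahead).
- axle_right (a point): The same for the right front castor: pivot at x = 74, y = -50; axle at x = 60, y = -50 when it trails straight.
- bay: The bay: four flat L-shaped corner marks of dark tape 18 wide stuck on the grey table (nothing to bump over), 230 (along its x) x 180 (y) clear inside the tape. Origin: on the table in the bay's middle; x is the way the bin drives in, roughly world +y, up to 0.2 rad either way. No object stands in it.
- bowl_a: Steel bowl, 150 across, 55 high, beside the bay on its right (far from the robot). Origin under its middle.
- bowl_b: Steel bowl, 130 across, 48 high, to the left of the bin's starting place (near the robot). Origin under its middle.
- tin_a: Food tin, 74 across, 85 high, ahead of the bay. Origin under its middle.
- tin_b: Second such tin beside it.
- scoop: Plastic feed scoop lying on the table, blade 100 x 70 with 36 high sides along its +x, handle 94 along its -x; left of the bay, near the robot. Origin underneath, where blade and handle meet.
- tub: Square white lidded tub without wheels, 118 x 118, 93 high, to the right of the bin's starting place. Origin under its middle.

How it is judged:
By the outcome, as a careful person would: the job done as asked, in the order asked, and still so for the second after the job is handed in, with the robot touching nothing.
It also fails if it takes over 43 s, if anything falls off the work surface, if the arm or the gripper's body presses on something with over 40 N, if the wrist force passes 120 N, or if a joint passes its speed limit or range.

## Working session

There is one attempt and no reset: what is moved stays moved. The work goes in short steps, Python scripts to look and compute and a tool call to move; the robot and the scene stay as the last step left them, time stands still between calls to the robot, and variables do not carry over. Pictures are saved under pics/ and viewed, and the job is handed in when it is done.

Besides the shell and the picture viewer there is one more tool, called after "Call:" as name([rows], argument=value, ...), one row to a line, values as JSON. carry_out: Moves the arm, as the interface text tells. Its arguments: {"type":"object","properties":{"motion":{"type":"array","items":{"type":"array","items":{"type":"array","items":{"type":"number"}}}}},"required":["motion"]}

```bash
mkdir -p pics; ls
python3 - <<'E'
from workcell import sensors,camera,bot
import cv2,numpy as np
s=sensors.get_state()
for k,v in s.items(): print(k,np.round(v,4))
print(bot.grip_point_offset)
for n in ["scene","top","wrist"]:
    c=camera(n); cv2.imwrite(f"pics/{n}0.png",c["frame"][:,:,::-1]); print(n,np.round(c["camera_matrix"],1).tolist(),np.round(c["T"],4).tolist())
    np.savez(f"{n}0.npz",**c)
E
```

```text
pics
clock 0.0
joints [ 1.0298e+00  3.2690e-01 -1.9360e-01  1.0520e+00  1.0000e-04  1.4366e+00]
qvel [-0.0001  0.0027 -0.0009  0.0009  0.0014 -0.0002]
joint_torque [ 4.00000e-04 -4.43406e+01  2.62436e+01  1.56000e-02 -1.00000e-04
 -0.00000e+00]
tool_pos [0.2173 0.5046 0.2305]
tool_rot [ 3.000e-04  8.354e-01  5.497e-01 -8.000e-04]
wrist_force [ 0.2953 -0.2433  0.4477]
wrist_torque [ 0.0016 -0.0023 -0.0131]
finger_gap 0.0854
0.0187
scene [[465.0, 0.0, 259.5], [0.0, 465.0, 191.5], [0.0, 0.0, 1.0]] [[0.9702, -0.1789, 0.1636, 0.3356], [-0.2422, -0.747, 0.6192, -0.7667], [0.0114, -0.6403, -0.768, 1.1386], [0.0, 0.0, 0.0, 1.0]]
top [[403.0, 0.0, 254.6], [0.0, 403.0, 192.2], [0.0, 0.0, 1.0]] [[-0.0088, -0.9978, 0.065, 0.4405], [-0.9997, 0.0104, 0.0242, 0.0234], [-0.0248, -0.0648, -0.9976, 1.3951], [0.0, 0.0, 0.0, 1.0]]
wrist [[270.6, 0.0, 256.4], [0.0, 270.6, 193.7], [0.0, 0.0, 1.0]] [[0.3955, 0.8709, 0.2917, 0.1408], [0.9184, -0.3739, -0.129, 0.5385], [-0.0033, 0.3189, -0.9478, 0.3736], [0.0, 0.0, 0.0, 1.0]]
```

View pics/scene0.png

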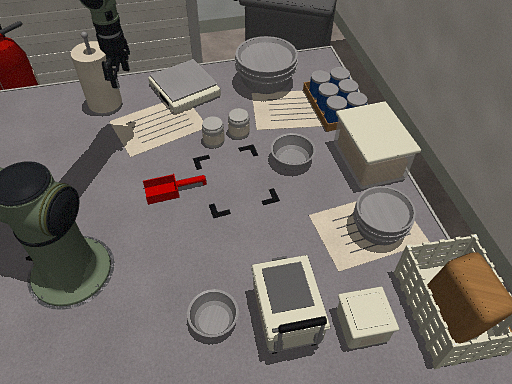

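View pics/top0.png

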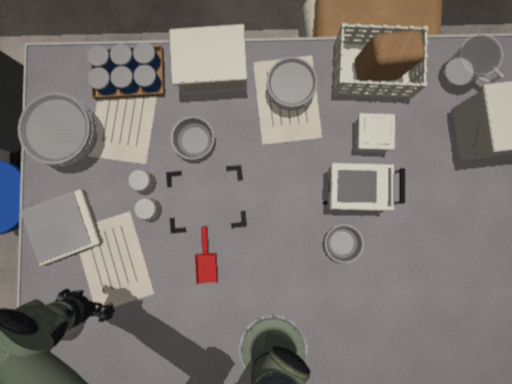

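View pics/wrist0.png

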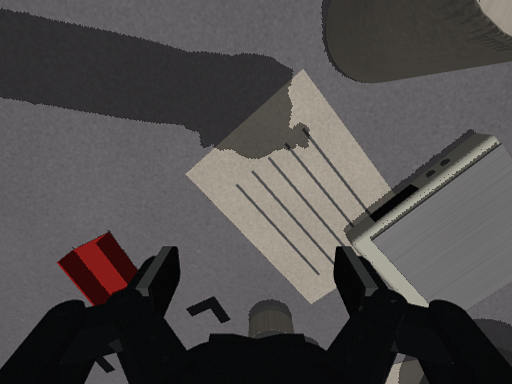

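The overhead view shows the bin at about (362,187) with its handle at (402,186), and the bay marks at (175,180), (234,173), (178,226) and (238,219). Next I'll zoom in.

```bash
cat > h.py <<'E'
import numpy as np,cv2
def ray(c,uv,z):
    K=c["camera_matrix"];T=c["T"]
    d=T[:3,:3]@np.linalg.solve(K,np.array([uv[0],uv[1],1.])); o=T[:3,3]
    return (o+d*(z-o[2])/d[2])
def proj(c,p):
    T=c["T"];q=T[:3,:3].T@(np.array(p)-T[:3,3]);q=c["camera_matrix"]@q;return q[:2]/q[2]
def crop(c,x0,y0,x1,y1,s,fn):
    cv2.imwrite(fn,cv2.resize(c["frame"][y0:y1,x0:x1,::-1],None,fx=s,fy=s,interpolation=cv2.INTER_CUBIC))
E
python3 - <<'E'
from h import *
t=np.load("top0.npz");s=np.load("scene0.npz")
crop(t,310,150,420,225,7,"pics/tbin.png"); crop(t,155,155,255,240,7,"pics/tbay.png"); crop(s,235,245,345,360,5,"pics/sbin.png")
# bay
f=t["frame"].astype(int); m=(f.max(2)<45).astype(np.uint8); m[:, :155]=0;m[:,255:]=0;m[:155]=0;m[240:]=0
n,l,st,ce=cv2.connectedComponentsWithStats(m)
for i in range(1,n):
    if st[i,4]>20: print(st[i],ce[i],np.round(ray(t,ce[i],0),4))
# bin handle dark & lid
m=(f.max(2)<60).astype(np.uint8); m[:,:385]=0;m[:,415:]=0;m[:160]=0;m[220:]=0
n,l,st,ce=cv2.connectedComponentsWithStats(m)
for i in range(1,n):
    if st[i,4]>20: print("h",st[i],ce[i],np.round(ray(t,ce[i],.2),4))
m=(f.min(2)>150).astype(np.uint8); m[:,:320]=0;m[:,410:]=0;m[:155]=0;m[225:]=0
cs,_=cv2.findContours(m,0,2); c=max(cs,key=cv2.contourArea); r=cv2.minAreaRect(c); b=cv2.boxPoints(r)
print(r); print(np.round([ray(t,p,.147) for p in b],4))
E
```

```text
[167 172  14  14  68] [171.01470588 176.75      ] [0.5886 0.3492 0.    ]
[171 219  14  13  64] [174.75    226.84375] [0.4139 0.3353 0.    ]
h [399 169   6  34 170] [401.85294118 185.24705882] [ 0.5344 -0.3822  0.2   ]
((362.5, 186.0), (46.0, 61.0), 90.0)
[[ 0.6102 -0.1875  0.147 ]
 [ 0.6079 -0.3753  0.147 ]
 [ 0.4657 -0.3709  0.147 ]
 [ 0.4675 -0.1845  0.147 ]]
```

View pics/tbin.png

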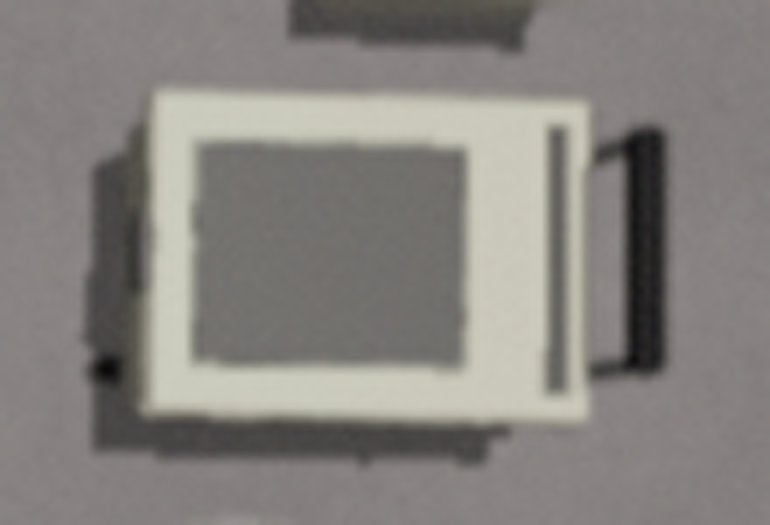

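View pics/tbay.png

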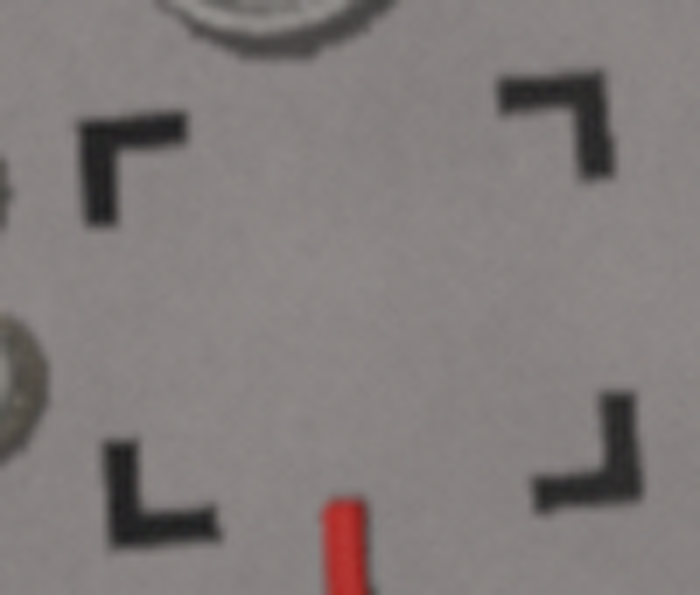

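View pics/sbin.png

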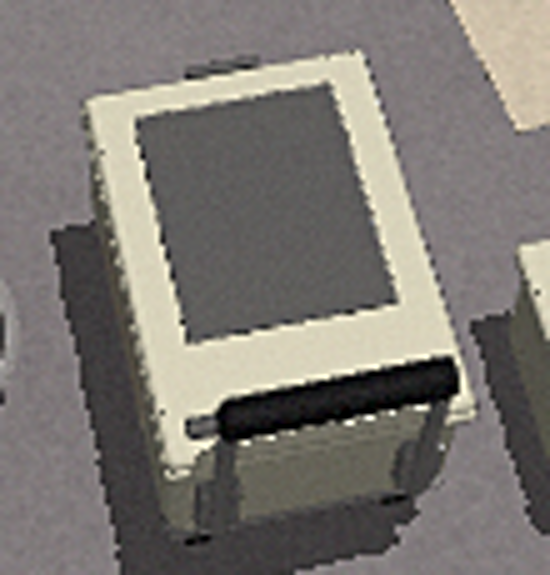

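```bash
cat >> h.py <<'E'
def bay(t,S=8):
    g=cv2.resize(t["frame"].max(2)[155:240,155:255],None,fx=S,fy=S,interpolation=cv2.INTER_CUBIC)
    m=(g<85).astype(np.uint8)
    # ignore scene stuff outside: keep comps of proper area
    n,l,st,ce=cv2.connectedComponentsWithStats(m)
    ids=[i for i in range(1,n) if 3000<st[i,4]<9000]
    print("bay comps",[(st[i].tolist()) for i in ids])
    pts=[]
    for i in ids:
        ys,xs=np.nonzero(l==i); pts.append(np.c_[xs,ys])
    p=np.vstack(pts)/S+np.array([155,155])-.5+.5/S
    w=np.array([ray(t,q,0)[:2] for q in p[::3]],dtype=np.float32)
    r=cv2.minAreaRect(w*1000); return r,cv2.boxPoints(r)
def lid(t,x0,y0,x1,y1,S=6,thr=150,h=.147):
    """white lid min-area rect on plane h, mm"""
    g=cv2.resize(t["frame"].min(2)[y0:y1,x0:x1],None,fx=S,fy=S,interpolation=cv2.INTER_CUBIC)
    m=(g>thr).astype(np.uint8)
    cs,_=cv2.findContours(m,0,1); c=max(cs,key=cv2.contourArea)[:,0]
    p=c/S+np.array([x0,y0])-.5+.5/S
    w=np.array([ray(t,q,h)[:2] for q in p],dtype=np.float32)
    r=cv2.minAreaRect(w*1000); return r,cv2.boxPoints(r)
def handle(t,x0,y0,x1,y1,S=6,thr=70,h=.2):
    g=cv2.resize(t["frame"].max(2)[y0:y1,x0:x1],None,fx=S,fy=S,interpolation=cv2.INTER_CUBIC)
    m=(g<thr).astype(np.uint8); m=cv2.morphologyEx(m,cv2.MORPH_OPEN,np.ones((3*S,3*S),np.uint8))
    cs,_=cv2.findContours(m,0,1); c=max(cs,key=cv2.contourArea)[:,0]
    p=c/S+np.array([x0,y0])-.5+.5/S
    w=np.array([ray(t,q,h)[:2] for q in p],dtype=np.float32)
    r=cv2.minAreaRect(w*1000); return r,cv2.boxPoints(r)
E
python3 - <<'E'
from h import *
t=np.load("top0.npz")
print(bay(t)); print("lid",lid(t,322,155,396,218)); print("handle",handle(t,394,160,412,212))
s=np.load("scene0.npz"); 
for n,p in dict(lidBL=(85+0,0),).items(): pass
# scene lid corners (crop/5+off)
for q in [(88,100),(360,52),(475,412),(170,470)]: print(np.round(ray(s,(q[0]/5+235-.4,q[1]/5+245-.4),.147),4))
for q in [(222,420),(458,376)]: print("hs",np.round(ray(s,(q[0]/5+235-.4,q[1]/5+245-.4),.196),4))
E
```

```text
bay comps [[223, 0, 222, 62, 3894], [570, 83, 131, 121, 7249], [91, 129, 122, 129, 7496], [610, 450, 124, 135, 7523], [119, 505, 132, 121, 7530]]
(((533.5599365234375, 229.37576293945312), (262.09490966796875, 265.4332580566406), 4.607059478759766), array([[392.27588, 351.1376 ],
       [413.59595,  86.56198],
       [674.844  , 107.61392],
       [653.5239 , 372.18954]], dtype=float32))
lid (((538.0222778320312, -279.49981689453125), (192.14053344726562, 143.1582489013672), 88.07035827636719), array([[ 463.24884, -373.10538],
       [ 606.32587, -377.9258 ],
       [ 612.7957 , -185.89426],
       [ 469.7187 , -181.07382]], dtype=float32))
handle (((533.548095703125, -381.9132080078125), (15.630070686340332, 101.86738586425781), 88.17539978027344), array([[ 482.3914 , -388.10254],
       [ 584.20715, -391.346  ],
       [ 584.70483, -375.72388],
       [ 482.88904, -372.4804 ]], dtype=float32))
[ 0.473  -0.1897  0.147 ]
[ 0.6114 -0.1949  0.147 ]
[ 0.6039 -0.3869  0.147 ]
[ 0.4645 -0.3803  0.147 ]
hs [ 0.4851 -0.3835  0.196 ]
hs [ 0.589  -0.3885  0.196 ]
```

```bash
sed -i 's/3000<st\[i,4\]<9000/6000<st[i,4]<9000/' h.py
python3 - <<'E'
from h import *
t=np.load("top0.npz");s=np.load("scene0.npz")
print(bay(t))
S=5;x0,y0,x1,y1=185,140,290,225
g=cv2.resize(s["frame"].max(2)[y0:y1,x0:x1],None,fx=S,fy=S,interpolation=cv2.INTER_CUBIC)
m=(g<60).astype(np.uint8);n,l,st,ce=cv2.connectedComponentsWithStats(m)
W=[]
for i in range(1,n):
    if st[i,4]>500:
        print(st[i].tolist(),np.round(ray(s,ce[i]/S+[x0,y0],0),3))
        ys,xs=np.nonzero(l==i); W.append(np.c_[xs,ys]/S+[x0-.4,y0-.4])
w=np.array([ray(s,q,0)[:2]*1000 for W_ in W for q in W_],dtype=np.float32)
print(cv2.minAreaRect(w))
crop(s,185,140,290,225,6,"pics/sbay.png")
E
```

```text
bay comps [[570, 83, 131, 121, 7249], [91, 129, 122, 129, 7496], [610, 450, 124, 135, 7523], [119, 505, 132, 121, 7530]]
(((510.3224182128906, 227.33047485351562), (215.82186889648438, 265.4026184082031), 4.7355828285217285), array([[391.82437, 350.66995],
       [413.73532,  86.17332],
       [628.82043, 103.991  ],
       [606.90955, 368.48764]], dtype=float32))
[266, 23, 99, 58, 2459] [0.59  0.342 0.   ]
[40, 75, 84, 74, 2618] [0.416 0.327 0.   ]
[443, 87, 67, 48, 680] [0.674 0.258 0.   ]
[436, 138, 89, 41, 581] [0.666 0.213 0.   ]
[384, 241, 90, 85, 3193] [0.609 0.117 0.   ]
[120, 318, 109, 73, 3491] [0.435 0.102 0.   ]
((549.0126953125, 227.2061309814453), (294.15728759765625, 267.5714111328125), 4.979177474975586)
```

View pics/sbay.png

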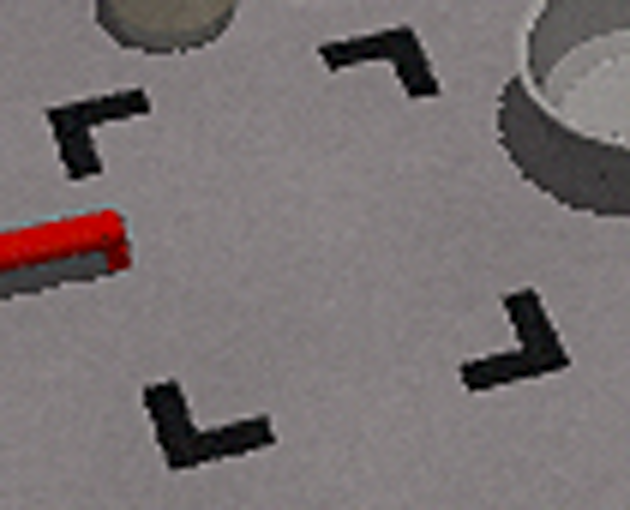

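```bash
cat >> h.py <<'E'
from scipy.spatial.transform import Rotation as Rt
def tool():
    from workcell import sensors
    s=sensors.get_state(); q=s["tool_rot"]; return s,np.array(s["tool_pos"]),Rt.from_quat([q[1],q[2],q[3],q[0]])
def to(targets):
    """targets: (x,y,z mm, yaw deg of tool x, tool pointing down)"""
    s,p,R=tool(); print("t",round(s["clock"],2),"p",np.round(p*1000,1),"yaw",round(np.degrees(np.arctan2(*R.as_matrix()[[1,0],0])),2),"F",np.round(s["wrist_force"],1),"gap",round(s["finger_gap"]*1000,1))
    for x,y,z,a in targets:
        a=np.radians(a); X=np.array([np.cos(a),np.sin(a),0]);Z=np.array([0,0,-1.]);M=np.c_[X,np.cross(Z,X),Z]
        d=R.inv().apply(np.array([x,y,z])-p*1000); r=(R.inv()*Rt.from_matrix(M)).as_rotvec(degrees=True)
        print(np.round(d,1).tolist(),np.round(r,2).tolist())
E
python3 - <<'E'
from h import *
to([(533.5,-384,270,88.1)])
t=np.load("top0.npz");print(ray(t,(324.3,202.6),.02),ray(t,(324.3,202.6),.0))
E
```

```text
t 0.15 p [217.4 504.7 230.7] yaw 66.69 F [ 0.7 -0.7 -0.5] gap 85.4
[-691.2, 642.0, -38.5] [-0.03, 0.07, -21.41]
[ 0.4922175  -0.18000027  0.02      ] [ 0.49296927 -0.18295915  0.        ]
```

Call:
carry_out([
  [[1,-350,320,-39,0,0,-10],[1,-350,320,-39,0,0,-10],[1,-350,320,-39,0,0,-10],[1,-350,320,-39,0,0,-10],[1,-350,320,-39,0,0,-10],[1,-350,320,-39,0,0,-10],[1,-691,642,-39,0,0,-21.4],[1,-691,642,-39,0,0,-21.4],[1,-691,642,-39,0,0,-21.4],[1,-691,642,-39,0,0,-21.4]],
])

```text
clock: 1.15
tool_pos: [0.3798, 0.0442, 0.2602]
tool_rot: [0.0, 0.719, 0.695, 0.0]
wrist_force: [1.5, 0.8, 0.2]
finger_gap: 0.0855
```

Run:
```python
from h import *
to([(533.5,-384,270,88.1)])
```

```text
t 1.15 p [379.8  44.2 260.2] yaw 88.1 F [1.5 0.8 0.2] gap 85.5
[-422.9, 167.8, -9.8] [0.04, -0.01, 0.0]
```

Call:
carry_out([
  [[1,-423,168,-10,0,0,0],[1,-423,168,-10,0,0,0],[1,-423,168,-10,0,0,0],[1,-423,168,-10,0,0,0],[1,-423,168,-10,0,0,0],[1,-423,168,-10,0,0,0],[1,-423,168,-10,0,0,0],[1,-423,168,-10,0,0,0],[1,-423,168,-10,0,0,0],[1,-423,168,-10,0,0,0]],
])

```text
clock: 2.15
tool_pos: [0.5339, -0.3875, 0.2676]
tool_rot: [-0.0, 0.72, 0.694, -0.001]
wrist_force: [0.1, -0.2, 0.3]
finger_gap: 0.0852
```

Run:
```python
from h import *
from workcell import camera
c=camera("wrist"); np.savez("w1.npz",**c); cv2.imwrite("pics/w1.png",c["frame"][:,:,::-1])
to([(533.5,-384,270,88.1)])
for y in (-382,-386): 
  for dx in (-53,53): print(proj(c,[.5335+dx/1000,y/1000,.205]))
```

```text
t 2.2 p [ 533.5 -385.5  267.8] yaw 87.9 F [-0.2  0.2 -0.3] gap 85.4
[1.5, -0.0, -2.2] [-0.08, -0.04, -0.2]
[259.93694986 144.46660053]
[263.95356692 265.57462819]
[254.64695573 144.66465512]
[259.40980221 265.71626979]
```

View pics/w1.png

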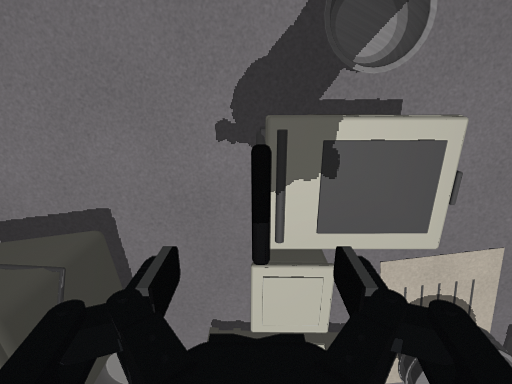

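The wrist view shows the grip bar at columns 252–270 and rows 144–265. That puts it at about (533.5, -383), which agrees with the overhead view. I'll descend and grip.

Call:
carry_out([
  [[1,2,0,45,0,0,0],[1,2,0,75,0,0,0],[1,2,0,90,0,0,0],[1,2,0,90,0,0,0],[0.4,2,0,90,0,0,0],[0,2,0,90,0,0,0],[0,2,0,90,0,0,0],[0,2,0,90,0,0,0],[0,2,0,90,0,0,0],[0,2,0,90,0,0,0]],
])

```text
clock: 3.2
tool_pos: [0.5339, -0.3806, 0.181]
tool_rot: [0.001, 0.719, 0.695, 0.0]
wrist_force: [0.4, 0.1, 3.4]
finger_gap: 0.0144
```

Run:
```python
from h import *
from workcell import camera
c=camera("top"); np.savez("t2.npz",**c); crop(c,300,140,440,240,5,"pics/t2.png")
to([])
print(np.load("t2.npz")["frame"].shape); print(lid(c,322,155,396,218))
```

```text
t 3.25 p [ 534.  -380.6  181. ] yaw 88.09 F [-0.3 -0.1  4.9] gap 15.1
(384, 512, 3)
(((538.0726318359375, -275.8348693847656), (193.56752014160156, 145.70750427246094), 87.46849060058594), array([[ 461.01517, -369.3063 ],
       [ 606.58044, -375.74203],
       [ 615.1301 , -182.36343],
       [ 469.56482, -175.9277 ]], dtype=float32))
```

View pics/t2.png

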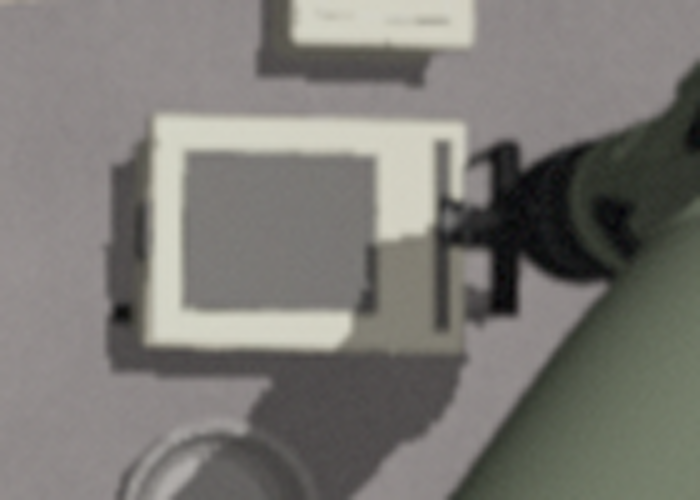

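Call:
carry_out([
  [[0,5,0,-0.5,0,0,0],[0,15,0,-1,0,0,0],[0,30,0,-1,0,0,0],[0,45,0,-1,0,0,0],[0,60,0,-1,0,0,0],[0,75,0,-1,0,0,0],[0,90,0,-1,0,0,0],[0,105,0,-1,0,0,0],[0,115,0,-1,0,0,0],[0,120,0,-1,0,0,0]],
])

```text
clock: 4.25
tool_pos: [0.5376, -0.2588, 0.1811]
tool_rot: [-0.0, 0.718, 0.696, 0.0]
wrist_force: [1.5, -0.8, 1.9]
finger_gap: 0.0147
```

Run:
```python
from h import *
from workcell import camera
c=camera("top"); np.savez("t3.npz",**c); crop(c,240,140,400,240,5,"pics/t3.png")
c=camera("scene"); crop(c,200,180,340,330,5,"pics/s3.png")
to([])
```

```text
t 4.35 p [ 537.5 -259.2  181. ] yaw 88.14 F [1.6 0.4 1.6] gap 14.7
```

View pics/t3.png

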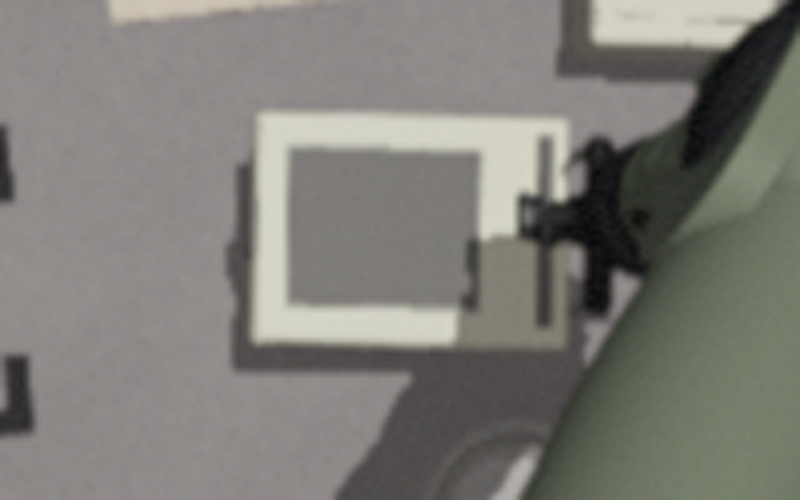

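View pics/s3.png

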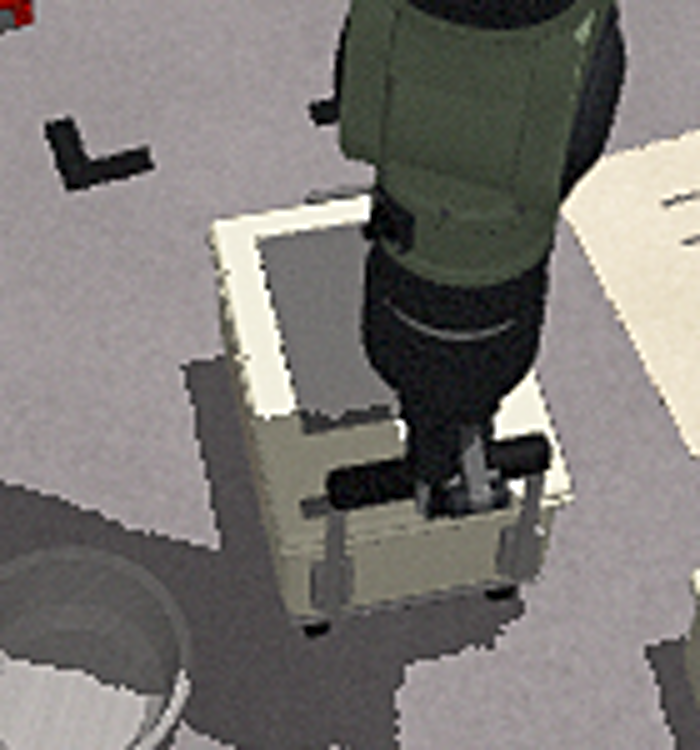

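```bash
cat >> h.py <<'E'
BC=np.array([510.3,227.3]);BH=np.radians(94.74);b=np.array([np.cos(BH),np.sin(BH)]);bl=np.array([-b[1],b[0]])
def path(P,yaw,dists):
    h=np.array([np.cos(yaw),np.sin(yaw)]);A=P+33*h; Af=BC+b*(6-70)
    M=np.c_[h,-b]; d,e=np.linalg.solve(M,Af-A)  # A+d h = Af+e b
    dth=BH-yaw; out=[]
    print("intersect d",d,"turn",np.degrees(dth),"remaining",-e)
    T=d-40; R=T/np.tan(dth/2); L=R*dth; print("R",R,"arc",L)
    tot=40+L+(-e-T); print("total",tot)
    for s in dists:
        s=min(s,tot)
        if s<40: X=A+s*h;th=yaw
        elif s<40+L:
            a=(s-40)/R; X=A+40*h+R*(np.sin(a)*h+(1-np.cos(a))*np.array([-h[1],h[0]]));th=yaw+a
        else: X=Af-b*(tot-s);th=BH
        u=np.array([np.cos(th),np.sin(th)]); p=X-33*u
        out.append((p[0],p[1],np.degrees(th)))
    return out
E
python3 - <<'E'
from h import *
s,p,R=tool(); yaw=np.arctan2(*R.as_matrix()[[1,0],0]); 
o=path(p[:2]*1000,yaw,[20,40,50,60,70,80,90,100,110,120,122.6,140,200,300,400])
for q in o: print(np.round(q,1))
to([(x,y,p[2]*1000,a) for x,y,a in o])
E
```

```text
intersect d 80.85866542570304 turn 6.595750088914694 remaining 310.0101236409606
R 709.0757521722126 arc 81.62706738930488
total 390.77852560456245
[ 538.2 -239.2   88.1]
[ 538.8 -219.3   88.1]
[ 539.5 -209.3   89. ]
[ 540.1 -199.3   89.8]
[ 540.5 -189.3   90.6]
[ 540.8 -179.3   91.4]
[ 541.  -169.3   92.2]
[ 541.  -159.2   93. ]
[ 540.9 -149.2   93.8]
[ 540.6 -139.2   94.6]
[ 540.5 -136.6   94.7]
[ 539.  -119.3   94.7]
[534.1 -59.5  94.7]
[525.8  40.2  94.7]
[518.3 130.6  94.7]
t 4.35 p [ 537.5 -259.2  181. ] yaw 88.14 F [1.6 0.4 1.6] gap 14.7
[20.0, 0.0, 0.0] [-0.01, -0.05, 0.0]
[40.0, 0.0, 0.0] [-0.01, -0.05, 0.0]
[50.0, 0.4, 0.0] [-0.01, -0.05, -0.81]
[60.0, 0.6, 0.1] [-0.01, -0.05, -1.62]
[70.0, 0.8, 0.1] [-0.01, -0.05, -2.42]
[80.0, 0.7, 0.1] [-0.01, -0.05, -3.23]
[90.0, 0.6, 0.1] [-0.01, -0.05, -4.04]
[100.0, 0.3, 0.1] [-0.01, -0.05, -4.85]
[110.0, -0.2, 0.1] [-0.01, -0.05, -5.66]
[120.0, -0.8, 0.1] [-0.01, -0.05, -6.46]
[122.6, -1.0, 0.1] [-0.01, -0.05, -6.6]
[139.9, -3.0, 0.1] [-0.01, -0.05, -6.6]
[199.5, -9.9, 0.2] [-0.01, -0.05, -6.6]
[298.9, -21.4, 0.3] [-0.01, -0.05, -6.6]
[389.0, -31.8, 0.3] [-0.01, -0.05, -6.6]
```

Call:
carry_out([
  [[0,10,0,0,0,0,0],[0,22,0,0,0,0,0],[0,34,0,0,0,0,0],[0,40,0,0,0,0,0],[0,40,0,0,0,0,0]],
])

```text
clock: 4.85
tool_pos: [0.5389, -0.2188, 0.181]
tool_rot: [-0.0, 0.718, 0.696, 0.0]
wrist_force: [1.9, 0.1, 1.8]
finger_gap: 0.0147
```

Run:
```python
from h import *
from workcell import camera
c=camera("top"); crop(c,220,140,380,240,5,"pics/t4.png"); c=camera("wrist"); cv2.imwrite("pics/w4.png",c["frame"][:,:,::-1])
to([])
```

```text
t 4.95 p [ 538.9 -219.9  181. ] yaw 88.13 F [0.9 0.  2.9] gap 15.3
```

View pics/t4.png

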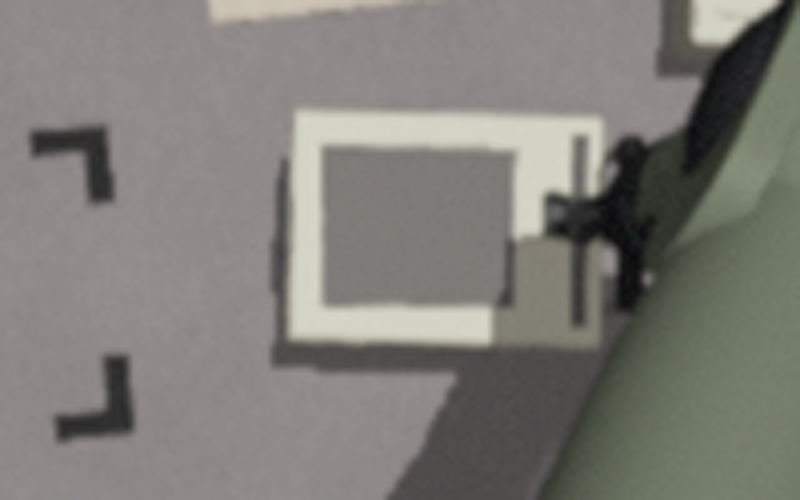

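View pics/w4.png

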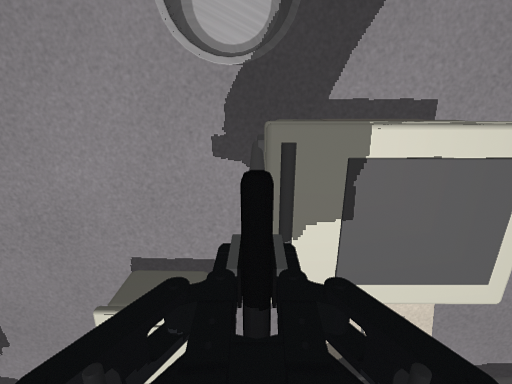

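Neither castor sticks out in front any more after 160 mm of straight push, and the bin's front edge is about 100 mm short of the marks. Before steering, I'll check the lid corners against the tool pose.

Run:
```python
from h import *
from workcell import camera
c=np.load("t3.npz")
for q in [(295,109),(287,343)]: print(np.round(ray(c,(q[0]/5+220-.4,q[1]/5+140-.4),.147)*1000,1))
s,p,R=tool(); y=np.radians(88.13); h=np.array([np.cos(y),np.sin(y)]);l=np.array([-h[1],h[0]])
for k in (-1,1): print(p[:2]*1000+198*h+k*70*l)
```

```text
[617.2 -22.  147. ]
[471.5 -15.2 147. ]
[615.32024141 -24.2618857 ]
[475.39479996 -19.69342489]
```

Call:
carry_out([
  [[0,6,0.2,0,0,0,-0.5],[0,14,0.5,0,0,0,-1.2],[0,24,0.8,0,0,0,-2],[0,34,0.8,0,0,0,-2.8],[0,44,0.7,0,0,0,-3.6],[0,54,0.4,0,0,0,-4.4],[0,64,0.1,0,0,0,-5.3],[0,74,-0.4,0,0,0,-6.1],[0,82,-1,0,0,0,-6.6],[0,90,-1.9,0,0,0,-6.6]],
])

```text
clock: 5.95
tool_pos: [0.5399, -0.1296, 0.1811]
tool_rot: [-0.0, 0.677, 0.736, -0.0]
wrist_force: [1.0, -0.4, 1.7]
finger_gap: 0.0149
```

Run:
```python
from h import *
from workcell import camera
c=camera("top"); np.savez("t5.npz",**c); crop(c,160,130,320,240,5,"pics/t5.png")
s,p,R=tool()
d=BC+b*(6-103)-p[:2]*1000; print("along",d@b,"lateral",d@bl)
to([(*(BC+b*(6-103)),181,94.74)])
```

```text
along 259.6672207370684 lateral -0.1484418131693079
t 6.0 p [ 539.6 -128.2  181. ] yaw 94.77 F [0.4 1.8 2.9] gap 15.1
[259.7, 0.3, 0.4] [-0.01, -0.1, 0.03]
```

View pics/t5.png

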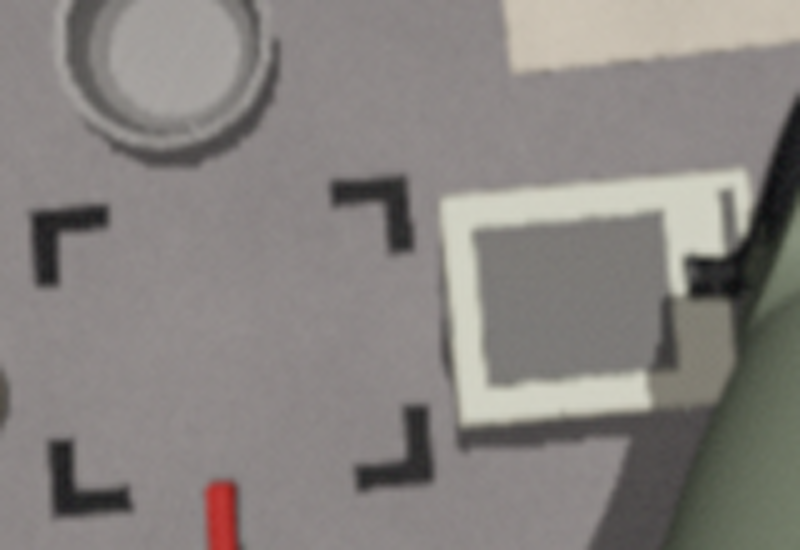

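Call:
carry_out([
  [[0,8,0,0,0,0,0],[0,23,0,0,0,0,0],[0,41,0,0,0,0,0],[0,60,0,0,0,0,0],[0,80,0,0,0,0,0],[0,100,0,0,0,0,0],[0,120,0,0,0,0,0],[0,138,0,0,0,0,0],[0,152,0,0,0,0,0],[0,160,0,0,0,0,0]],
])

```text
clock: 7.0
tool_pos: [0.5267, 0.0306, 0.181]
tool_rot: [-0.0, 0.677, 0.736, 0.0]
wrist_force: [1.4, -0.7, 2.2]
finger_gap: 0.0152
```

Run:
```python
from h import *
from workcell import camera
c=camera("top"); np.savez("t6.npz",**c); crop(c,150,130,310,240,5,"pics/t6.png")
s,p,R=tool()
d=BC+b*(6-103)-p[:2]*1000; print("along",d@b,"lateral",d@bl)
to([(*(BC+b*(6-103)),181,94.74)])
```

```text
along 99.50514590592194 lateral -0.036516303210800294
t 7.05 p [526.5  31.5 181. ] yaw 94.8 F [2.  2.2 1.4] gap 15.0
[99.5, 0.1, 0.2] [-0.0, -0.09, 0.06]
```

View pics/t6.png

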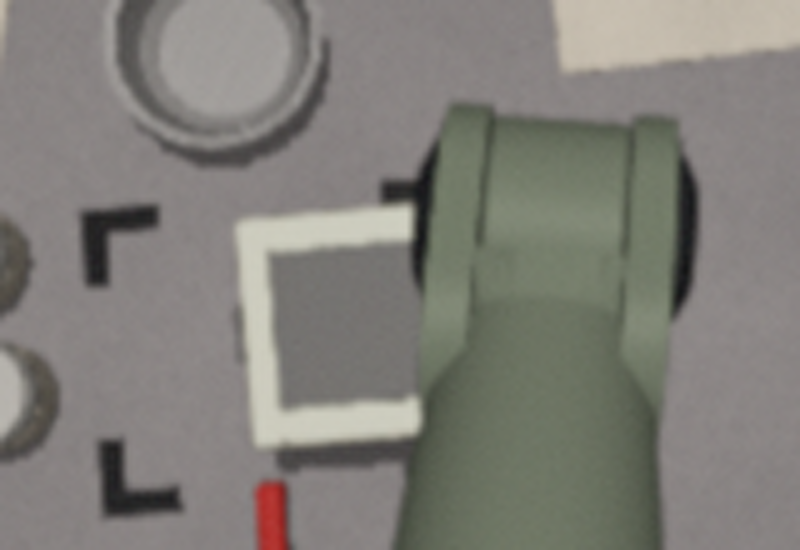

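Call:
carry_out([
  [[0,8,0,0,0,0,0],[0,21,0,0,0,0,0],[0,36,0,0,0,0,0],[0,51,0,0,0,0,0],[0,66,0,0,0,0,0],[0,79,0,0,0,0,0],[0,89,0,0,0,0,0],[0,96,0,0,0,0,0],[0,99,0,0,0,0,0],[0,99,0,0,0,0,0]],
])

```text
clock: 8.05
tool_pos: [0.5187, 0.1284, 0.181]
tool_rot: [-0.0, 0.677, 0.736, 0.0]
wrist_force: [2.4, 0.5, 2.0]
finger_gap: 0.0149
```

Run:
```python
from h import *
from workcell import camera
c=camera("top"); np.savez("t7.npz",**c); crop(c,150,130,310,240,5,"pics/t7.png")
c=camera("scene"); np.savez("s7.npz",**c); crop(c,160,90,320,240,4,"pics/s7.png")
s,p,R=tool()
d=BC+b*(6-103)-p[:2]*1000; print("along",d@b,"lateral",d@bl)
to([])
```

```text
along 2.864546334392291 lateral 0.24406902735855673
t 8.15 p [518.8 127.8 181. ] yaw 94.68 F [1.6 0.5 2.1] gap 15.1
```

View pics/t7.png

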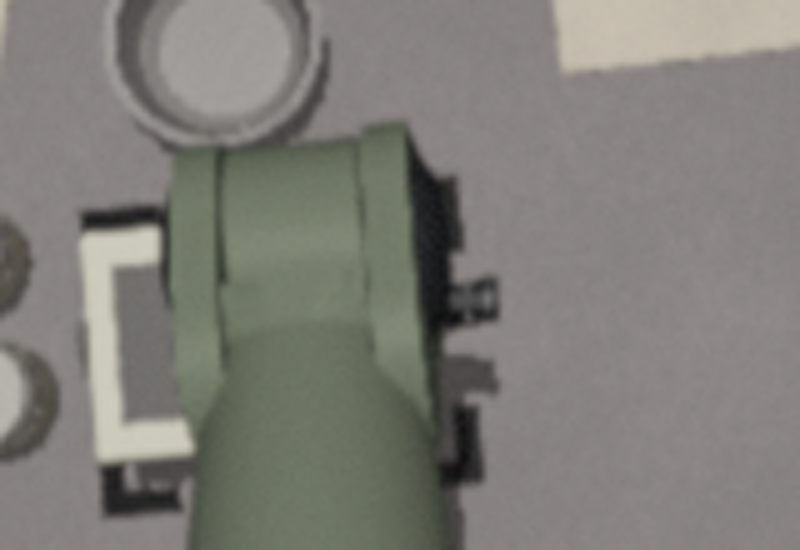

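View pics/s7.png

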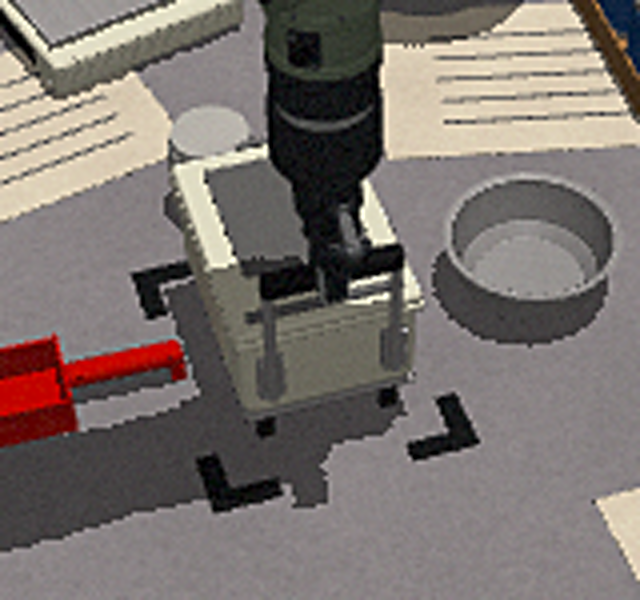

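Run:
```python
from h import *
c=np.load("t7.npz")
for q in [(79,232),(98,463)]:
    w=ray(c,(q[0]/5+150-.4,q[1]/5+130-.4),.147)[:2]*1000-BC; print("bay coords",w@b,w@bl)
s=np.load("s7.npz")
m=np.array([512.3,222]) # scene-view bay centre
for q in [(262,415),(390,396)]:
    w=ray(s,(q[0]/4+160,q[1]/4+90),.015)[:2]*1000; print("wheel rear",w,(w-BC)@b,(w-BC)@bl,(w-m)@b)
for q in [(246,418),(412,375),(172,166),(421,303)]:
    w=ray(s,(q[0]/4+160,q[1]/4+90),.147 if q[0] in(172,421) else .03)[:2]*1000; print("corner",w,(w-m)@b,(w-m)@bl)
```

```text
bay coords 99.48474626041748 -73.75167532473226
bay coords 98.77348374394566 71.14597588975901
wheel rear [469.40763583 155.0663225 ] -68.60752321982764 46.72148724222772 -63.16038099189613
wheel rear [571.48383422 150.62510777] -81.46854114818562 -54.638607885697574 -76.02139892025411
corner [455.04707572 142.6885471 ] -74.30914921815727 63.61096007565485
corner [590.3543751  155.33426253] -72.88770317886842 -72.27854972587686
corner [435.13293783 308.95415911] 93.03341473683683 69.71775248741149
corner [586.92856145 123.55274817] -104.27743323084555 -66.23821023915558
```

Call:
carry_out([
  [[0,2,0,0,0,0,0],[0,4,0,0,0,0,0],[0,5,0,0,0,0,0],[0,5,0,0,0,0,0],[0,5,0,0,0,0,0],[0.3,5,0,0,0,0,0],[0.7,5,0,0,0,0,0],[1,5,0,0,0,0,0],[1,5,0,0,0,0,0],[1,5,0,0,0,0,0]],
])

```text
clock: 9.15
tool_pos: [0.5181, 0.1328, 0.1809]
tool_rot: [-0.0, 0.678, 0.735, -0.0]
wrist_force: [-0.7, 0.3, -0.7]
finger_gap: 0.0816
```

Call:
carry_out([
  [[1,0,0,-15,0,0,0],[1,0,0,-40,0,0,0],[1,0,0,-80,0,0,0],[1,0,0,-120,0,0,0],[1,-50,0,-120,0,0,0],[1,-100,0,-120,0,0,0],[1,-150,0,-120,0,0,0],[1,-200,0,-120,0,0,0],[1,-240,0,-120,0,0,0],[1,-240,0,-120,0,0,0]],
])

```text
clock: 10.15
tool_pos: [0.5382, -0.1111, 0.3007]
tool_rot: [0.001, 0.68, 0.733, -0.001]
wrist_force: [-0.8, 0.7, -0.4]
finger_gap: 0.0854
```

Run:
```python
from h import *
from workcell import camera
c=camera("top"); np.savez("t8.npz",**c); crop(c,120,130,280,240,5,"pics/t8.png"); cv2.imwrite("pics/t8f.png",c["frame"][:,:,::-1])
c=camera("scene"); np.savez("s8.npz",**c); crop(c,150,90,310,240,5,"pics/s8.png")
c=camera("wrist"); np.savez("w8.npz",**c); cv2.imwrite("pics/w8.png",c["frame"][:,:,::-1])
to([])
```

```text
t 10.3 p [ 537.7 -106.1  300.9] yaw 94.66 F [-0.7 -0.  -0.8] gap 85.2
```

View pics/t8.png

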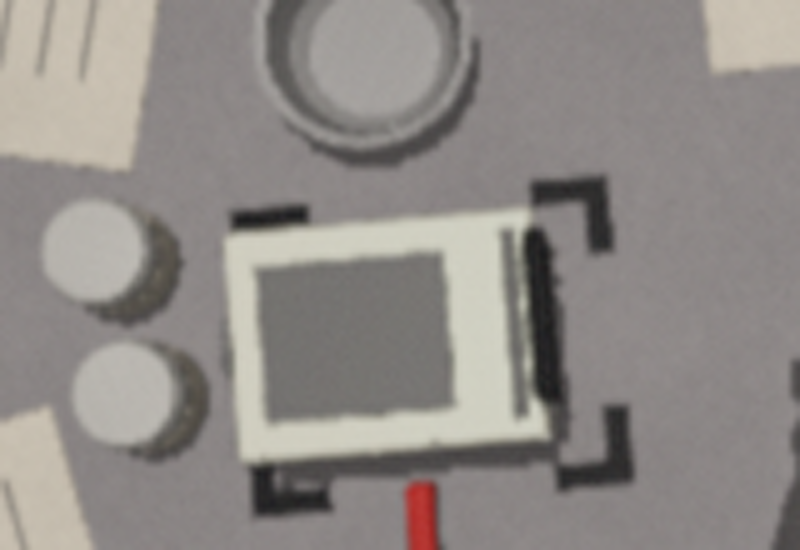

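View pics/s8.png

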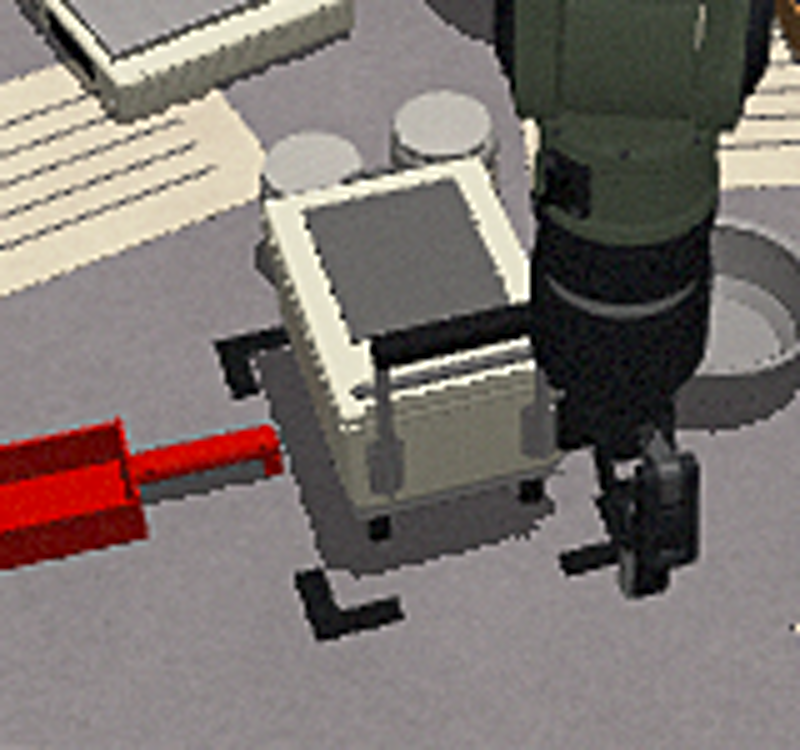

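View pics/w8.png

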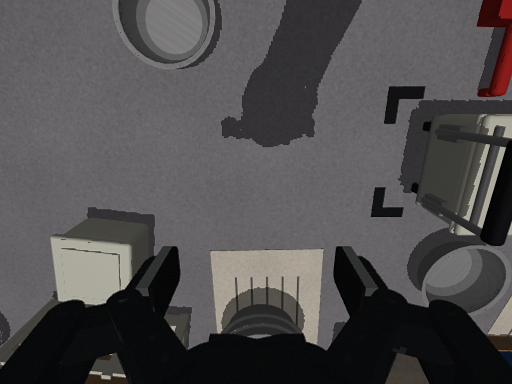

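Run:
```python
from h import *
c=np.load("t8.npz"); r,bx=lid(c,161,168,235,228); print(r)
for p in bx: w=p-BC; print("lid corner bay",w@b,w@bl)
print("heading",r[2]); r,_=handle(c,222,172,236,213); w=np.array(r[0])-BC; print("handle",w@b,w@bl,r)
# wrist: floor contact of tape inner rear corners and rear wheels
w8=np.load("w8.npz")
for n,q,z in [("tapeL outer",(388,124),0),("tapeR outer",(371,216),0),("wheelL",(426,127),.015),("wheelR",(414,188),.015)]:
    w=ray(w8,q,z)[:2]*1000-BC; print(n,w@b,w@bl)
t=np.load("top0.npz"); d=cv2.absdiff(t["frame"],c["frame"]).max(2); n,l,st,ce=cv2.connectedComponentsWithStats((d>60).astype(np.uint8))
print([s.tolist() for s in st[1:] if s[4]>25])
```

```text
((510.8420104980469, 235.72462463378906), (144.42111206054688, 194.61419677734375), 4.3166184425354)
lid corner bay 106.18905231776581 70.25320803665753
lid corner bay -88.41983535720723 71.69129693304647
lid corner bay -89.48700577899494 -72.72584707575827
lid corner bay 105.1218971025812 -74.16393723304617
heading 4.3166184425354
handle -97.37261458421358 2.1645089588280086 ((516.189208984375, 130.08154296875), (101.84205627441406, 15.886322975158691), 4.243553638458252)
tapeL outer -125.03842929873318 51.10937087504816
tapeR outer -131.169426405343 -107.73078192585824
wheelL -72.80216329928159 47.5419045534601
wheelR -73.35247182159215 -51.048654319092634
[[260, 128, 68, 192, 1243], [359, 138, 22, 11, 185], [332, 158, 61, 52, 1162], [395, 168, 10, 36, 211], [165, 172, 64, 51, 1161], [225, 176, 8, 37, 181], [361, 211, 18, 4, 51], [340, 233, 13, 21, 173], [58, 285, 121, 68, 2980], [0, 300, 88, 84, 3113], [246, 319, 13, 11, 50], [257, 323, 10, 8, 56], [193, 331, 57, 53, 871], [257, 336, 53, 39, 777], [295, 340, 30, 13, 139], [14, 355, 3, 16, 33], [148, 355, 15, 29, 167], [256, 369, 40, 15, 360]]
```

View pics/t8f.png

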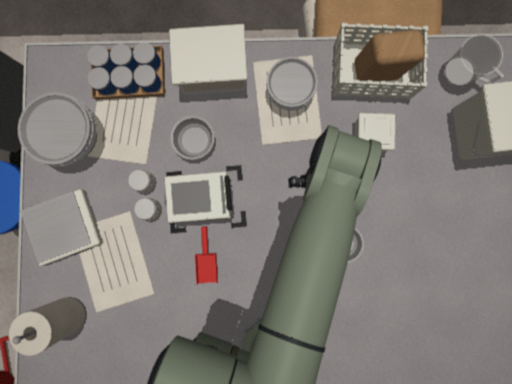

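```bash
python3 -c "
from workcell import bot;print(bot.hand_in())"
```

```text
the job is handed in; nothing more can be done
None
```

I gripped the bin by its handle and pushed it straight for 160 mm. I then steered it through a gentle 6.6° arc and drove it about 260 mm straight into the bay. I let go, backed the arm off and handed the job in at about 10.3 s. The wrist force I read at each step stayed under about 5 N.

**Position:** in the overhead view the tub sits about 8 mm forward of the bay's middle and 1 mm to the right. It is within about 0.5° of square. That leaves about 9 mm clear at the front and 16 mm at the sides. The handle at the rear has about 10 mm.

**Castors:** I did not see the castors directly at the end, because they are hidden under the tub. The left one stuck out in front at the start. Neither stuck out after the straight push, with the bin still about 100 mm short of the bay marks. The straight run-in at the end should have kept them trailing.

**Other things:** bowl A, both tins, the scoop and the tub look unmoved in the final overhead picture. The arm partly hid bowl B there, but the wrist camera showed it standing clear, and nothing went near it.

**Disagreement:** the cameras differ along the drive direction.
- **Scene camera:** it put both the bin and the bay 5–8 mm nearer the start than the overhead view. Just before the last 5 mm push, its rough estimate of the bin's position in the bay was about 9 mm further back.
- **Wrist camera:** its final view of the rear wheels suggests the bin sits about 3 mm behind the middle.

The tub is inside the marks on any of these readings. The handle's clearance at the rear could be only about 1–2 mm on the wrist and scene figures.

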